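# Set the diverter flap and pour beads through the sorting chute

### The arm

A 6-joint arm with a two-finger parallel gripper is mounted at the origin on a cart in front of the work surface, level with it; the furniture and walls round the work are solid. World frame = base frame: x ahead of the robot, y to its left, z up, the work surface at z = 0. Lengths are in m, angles in degrees, forces in N, time in s.
With the tool pointing down it reaches from about 0.375 to 0.9 m from the base axis. Payload 3.1 kg.
Tool frame: the origin (TCP) lies on the front face of the gripper's body, between the roots of the fingers; the fingertips stand 70 mm ahead of it and the grasp point (between the pads) lies 51 mm ahead of it (bot.tip_extent is the distance from the TCP to the fingertips, in m); z points along the fingers, x is the direction in which the jaws open and shut, and the axes are right-handed (so a half turn about z gives the same grasp; the last joint's range is limited). The gripper opens to 87 mm and grips with 3 to 60 N. Pads are 19 mm wide; open, the fingers measure 117 mm over their backs; the gripper's body (75 mm by 190 mm) begins 51 mm behind the grasp point.
Start: joints at [54.975, 30.224, 82.088, -0, 67.689, -10.227], TCP at [0.262, 0.567, 0.292] pointing down, gripper open.
Joint ranges: [-176.69, 176.69], [-43.24, 126.21], [12.49, 139.97], [-82, 262], [0, 151.66], [-163.58, 163.58]. Speed limits (degrees/s): [159.86, 159.86, 180, 180, 180, 180].

### API

Orientations are given as a 3x3 rotation matrix whose columns are the frame's x, y, z axes.
In Python, from rig import bot, viewer, ticket gives the robot as it stands. The module is installed in compiled form; this text tells all that it offers.
- The arm moves only by the tool arm_command, never from a script. Its argument "targets" is a list of rows, each an object with "rot": the turn, a rotation vector about the tool's x, y, z in degrees, a list of three; "offset": the shift along the tool's x, y, z in cm, a list of three; "gripper": the closure, from 0 (fully open) to 1 (shut). A call has 1 to 8 rows; each row is the pose to reach, as a shift and turn from the pose commanded when the call began, along the tool's axes at that moment; what a row does not reach only later rows make up. A row lasts 1/10 s, in which the tool goes at most 50 mm and 8.59 degrees, less where a joint would pass 70% of its speed; a pose out of reach is approached as far as the arm can. A call with a gripper value outside its range is refused whole. The fingers move at their own pace and stop on an object; the grip force is fixed at half the most. Time passes only in rows, so rows that repeat a pose let the fingers close. It gives the time, the measured TCP pose, the force and the opening at its end, in the units of the state.
- bot.read_state(): the state, without advancing time (a new reading comes with each control period).
- viewer.capture(name): name is "scene" or "side" or "wrist"; returns a dict with "frame" (400x640x3 uint8, red, green, blue), "fx", "fy", "cx", "cy" (pixels), "view" (4x4, takes a point from world to camera coordinates). Camera axes: x right, y down, z forward; pixel columns grow to the right and rows downward; lengths in m; the calibration is good to about 2 mm. A picture is of the moment at which its call begins. There is no depth.
- ticket.hand_in(): hands the job in, once; it reports no verdict.
The state is a dict: "time_s": time; "joint_positions": joint angles; "qvel": joint speeds; "tau": joint torques, N m; "position": TCP position; "tcp_rot": TCP orientation; "force": force on the tool from outside, world axes, zero at the start; "moment": the same for the moment, N m; "opening": opening from 0.0 (shut) to 1.0 (fully open).
Only numpy, scipy, OpenCV 4.12 (cv2) and the standard library are available. Lean on these libraries where they do the work, as an engineer would, in place of code of your own. Each camera call takes 0.05 s, during which the arm holds its last target. There are 200 camera calls.

### The job

Swing the flap of the sorting chute fully across so that it shuts the outlet above the square pan and leaves the one above the round dish open. Then take the scoop by its grip and tip all three brass beads into the chute's hopper, so that they run down into the round dish; do not handle the beads with the fingers or move the dish and the pan. Finally set the empty scoop upright on the bench and let go.

Things in the scene. Friction and masses are not known exactly. Their poses are not given: they have to be found in the camera images.
- chute: Fixed sheet-metal Y-chute on a wooden stand, 245 long (x), 164 wide (y), 155 high. Origin on the bench under its middle; x points uphill to the hopper, y left when looking uphill, z up. The floor falls 15 degrees towards -x. At the low end are two outlets, 50 wide, at y = +53 and -53, lips at x = -111, z = 43. Walls 30 high. The dish stands under one outlet, the pan under the other.
- hopper (a point): Centre of the open mouth of the chute's hopper at rim height (rim 118 above the bench at the throat, 140 to 155 round the wide part). The mouth is 90 long (chute x); 120 wide (chute y) in its upper 50, narrowing downhill to a 48 wide throat. The floor is 50 below this point; beads run down it by themselves. Axes as the chute.
- flap (a joint): Hinge of the flap standing on edge between the outlets; 0: points straight uphill. The axis is square to the sloping floor, through chute (-43, 0, 61), leaning 15 degrees to -x. Positive turns the free uphill end to chute +y and shuts the +y outlet (parts leave at -y); negative shuts the -y outlet. Stops at -0.45 and +0.45; friction keeps it where it is left; about 1 N at the peg moves it.
- flap_peg (a point): Centre of the wooden grip peg on the flap, upright, 12 in diameter; pinch it from above or push it sideways. The wood reaches 14 above this point and 26 below it; nothing else near it stands higher than 30 below the point, but the hopper's rim: 25 uphill of the peg it is 20 below the point, 55 uphill level with it. It swings at 66 from the hinge axis, about 29 to each side; at joint 0 it is at chute (4, 0, 140).
- scoop_grip (a point): Point in the scoop's upright wooden grip: a block 16 thick (x), 40 wide (y), top 17 above the point, clear 30 below it; 68 above the bench when standing. The nose of the steel scoop (60 wide, walls 30 high, open in front) points along -x; z is up. Its lip is 87 ahead and 47 below. The floor rises 12 degrees to the lip, so the beads stay at the back until it is tipped well past that. 0.16 kg.
- round_dish: Round steel dish, outer diameter 92, 30 high, loose. Origin at the centre of its underside. Stands under one of the two outlets.
- square_pan: Square steel pan 90 x 90, 30 high, loose. Origin at the centre of its underside. Stands under the other outlet.
- bead_0: Brass bead, a ball of 14 diameter, origin at its centre; starts in the scoop, against its back wall.
- bead_1: Brass bead, a ball of 14 diameter, origin at its centre; starts in the scoop, against its back wall.
- bead_2: Brass bead, a ball of 14 diameter, origin at its centre; starts in the scoop, against its back wall.
Things that resemble listed ones, but are neither listed nor needed, are in the scene too. Leave any turquoise look-alike of the round_dish alone.

How it is judged:
By the outcome, as a careful person would: the job done as asked, in the order asked, and still so for the second after the job is handed in, with the robot touching nothing.
It also fails if it takes over 64 s, if anything falls off the work surface, if the arm or the gripper's body presses on something with over 40 N, if the wrist force passes 120 N, or if a joint passes its speed limit or range.

## Working session

There is one attempt and no reset: what is moved stays moved. The work goes in short steps, Python scripts to look and compute and a tool call to move; the robot and the scene stay as the last step left them, time stands still between calls to the robot, and variables do not carry over. Pictures are saved under pics/ and viewed, about 8 in all and at most 12, crops included, and the job is handed in when it is done.

Besides the shell and the picture viewer there is one more tool, called as name(argument=value, ...) on one line, values as JSON. arm_command: Moves the arm, as the interface text tells. Its arguments: {"type":"object","properties":{"targets":{"type":"array"}},"required":["targets"]}

```bash
mkdir -p pics
cat > h.py <<'E'
import numpy as np, cv2
from rig import bot, viewer, ticket
def snap(cam,name):
    d=viewer.capture(cam); cv2.imwrite(f'pics/{name}.png',d['frame'][:,:,::-1]); np.savez(f'pics/{name}.npz',**d); return d
def load(name): return np.load(f'pics/{name}.npz')
def ray(d,u,v):
    V=d['view']; R=V[:3,:3]; c=-R.T@V[:3,3]
    w=R.T@np.array([(u-d['cx'])/d['fx'],(v-d['cy'])/d['fy'],1]); return c,w
def onz(d,u,v,z):
    c,w=ray(d,u,v); return c+w*(z-c[2])/w[2]
def proj(d,p):
    V=d['view']; q=V[:3,:3]@np.asarray(p)+V[:3,3]
    return np.array([d['fx']*q[0]/q[2]+d['cx'],d['fy']*q[1]/q[2]+d['cy']])
def tri(pairs):
    A=np.zeros((3,3));b=np.zeros(3)
    for d,u,v in pairs:
        c,w=ray(d,u,v);w=w/np.linalg.norm(w);P=np.eye(3)-np.outer(w,w);A+=P;b+=P@c
    return np.linalg.solve(A,b)
E
python3 - <<'E'
from h import *
for c in ['scene','side','wrist']: 
    d=snap(c,c+'0'); print(c,-d['view'][:3,:3].T@d['view'][:3,3], d['view'][2,:3])
s=bot.read_state(); print(s)
E
```

```text
scene [ 0.01635738 -0.66490137  0.55862762] [ 0.52428423  0.72532546 -0.44612669]
side [ 0.35523816 -0.65419963  0.60790319] [ 0.2021003   0.80247567 -0.5614163 ]
wrist [0.19713525 0.59808914 0.38400743] [ 0.23955865 -0.11180339 -0.96442296]
{'time_s': 0.15, 'joint_positions': array([ 5.49764413e+01,  3.02674621e+01,  8.21387900e+01,  1.32039735e-03,
        6.76879739e+01, -1.02281297e+01]), 'qvel': array([-0.11059058, -0.29680521, -0.26335811, -0.02179025, -0.01947296,
        0.10854687]), 'tau': array([ 1.02148497e-03, -4.40426266e+01, -1.76843727e+01,  6.33952324e-02,
        5.51704376e-02, -6.15250451e-05]), 'position': array([0.2618364 , 0.56703187, 0.29149255]), 'tcp_rot': array([[ 4.19386842e-01,  9.07807112e-01, -9.61289808e-04],
       [ 9.07806185e-01, -4.19387827e-01, -1.33451512e-03],
       [-1.61463556e-03, -3.12986751e-04, -9.99998647e-01]]), 'force': array([-0.08125825,  0.08910232, -0.21854557]), 'moment': array([ 0.0046152 ,  0.01477947, -0.02085931]), 'opening': 0.9999986079000853}
```

View pics/scene0.png

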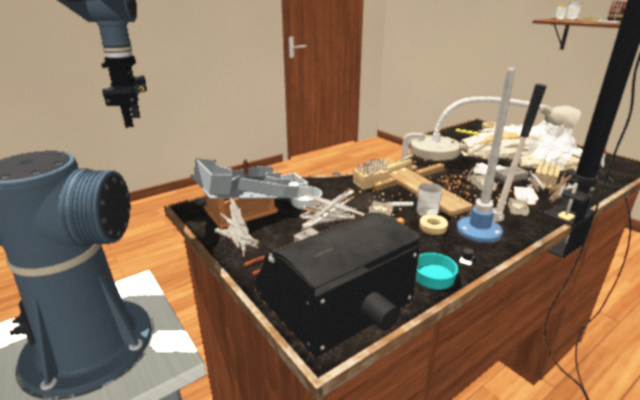

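View pics/side0.png

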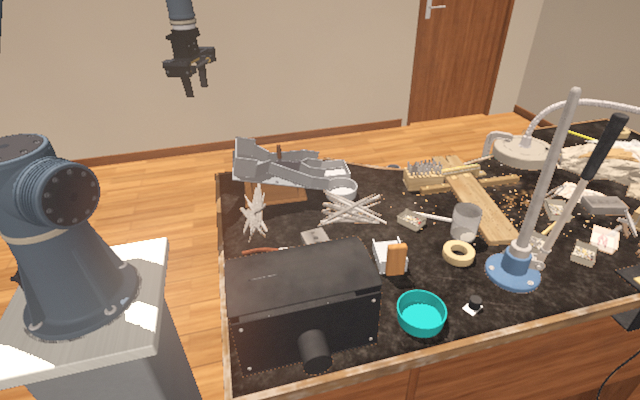

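The scene view shows the arm at upper left, a black box at about (340,270) and the turquoise decoy at (436,270). In the side view the chute is at (235-350,140-200) with its peg at (279,150). A dish-like vessel is at (341,188), the scoop's orange grip at (397,260), and the turquoise decoy at (422,313), which I'll leave alone. Next is a close crop.

Run:
```python
from h import *
i=cv2.imread('pics/side0.png')
a=cv2.resize(i[125:215,225:365],(800,514),interpolation=cv2.INTER_CUBIC)
cv2.imwrite('pics/c1.png',a)
b=cv2.resize(i[225:290,360:420],None,fx=6,fy=6,interpolation=cv2.INTER_CUBIC)
c=cv2.resize(cv2.imread('pics/wrist0.png'),(440,275))
o=np.zeros((400,800,3),np.uint8);o[:390,:360]=b;o[:275,360:]=c
cv2.imwrite('pics/c2.png',o)
```

```text
(no output)
```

View pics/c1.png

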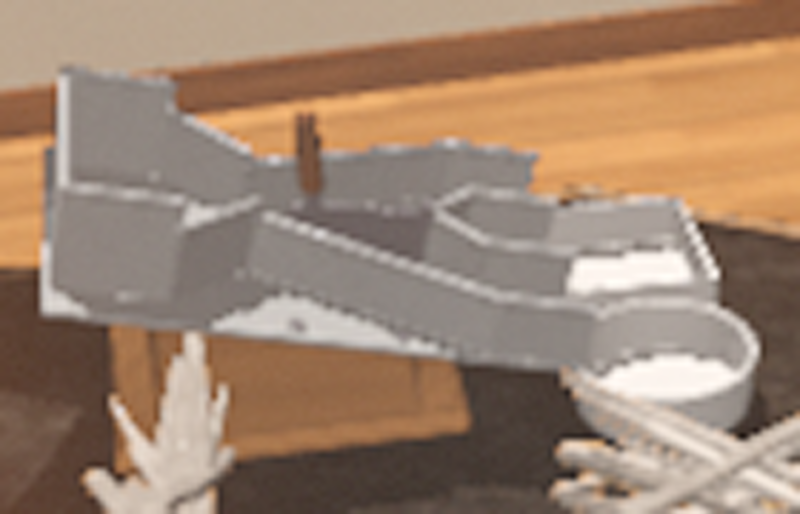

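View pics/c2.png

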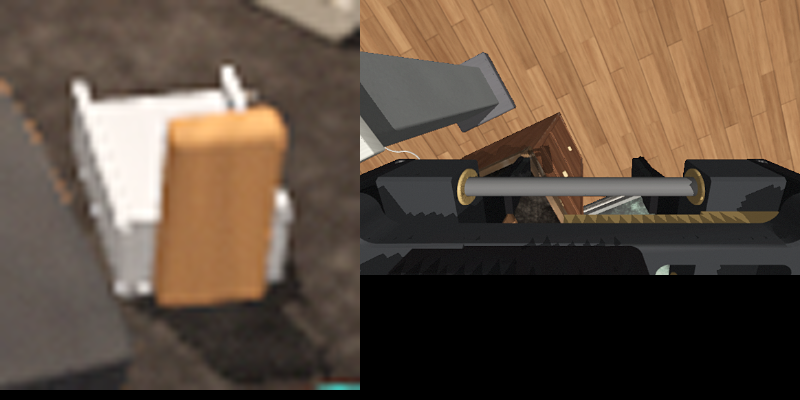

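Run:
```python
from h import *
d=load('side0')
def P(n,x,y,z): print(n,onz(d,225+.175*x,125+.175*y,z).round(3))
P('pegtop',306,115,.154);P('dish',674,342,.03);P('hop back far top',65,70,.155);P('hop back near',50,185,.155)
P('pan right corner near',715,285,.03);P('pan right far corner',680,200,.03);P('lip near R',600,310,.073)
P('lip div',565,250,.073)
def Q(n,x,y,z): print(n,onz(d,360+x/6,225+y/6,z).round(3))
Q('griptop L',170,130,.085);Q('griptop R',282,120,.085);Q('gripbot L',157,305,.038)
Q('gripbot R',265,300,.038);Q('lip L',80,90,.035+.0);Q('lip R',232,75,.035)
s=load('scene0')
print(proj(s,onz(d,278.6,145.1,.154)), proj(s,onz(d,397.5,245,.085)))
```

```text
pegtop [0.46  0.26  0.154]
dish [0.623 0.212 0.03 ]
hop back far top [0.356 0.338 0.155]
hop back near [0.342 0.223 0.155]
pan right corner near [0.659 0.258 0.03 ]
pan right far corner [0.668 0.348 0.03 ]
lip near R [0.578 0.184 0.073]
lip div [0.577 0.242 0.073]
griptop L [ 0.618 -0.119  0.085]
griptop R [ 0.656 -0.124  0.085]
gripbot L [ 0.604 -0.151  0.038]
gripbot R [ 0.639 -0.158  0.038]
lip L [ 0.619 -0.037  0.035]
lip R [ 0.678 -0.045  0.035]
[246.53458277 161.03079284] [396.41687503 221.38278499]
```

```bash
cat >> h.py <<'E'
from scipy.spatial.transform import Rotation as Ro
def Rdown(n,tilt=0):
    "tool x along horizontal n, z down, then turned by -tilt about tool y (nose down)"
    x=np.array([n[0],n[1],0.])/np.hypot(n[0],n[1]); z=np.array([0,0,-1.]); R=np.c_[x,np.cross(z,x),z]
    return R@Ro.from_rotvec([0,-tilt,0],degrees=True).as_matrix()
def plan(p,R):
    s=bot.read_state(); R0=s['tcp_rot']; o=R0.T@(np.asarray(p)-s['position'])*100
    r=Ro.from_matrix(R0.T@R).as_rotvec(degrees=True)
    print('offset cm',o.round(2),'rot',r.round(2),'rows',np.linalg.norm(o)/5,np.linalg.norm(r)/8.59)
E
python3 -c "
from h import *
print(load('wrist0')['fx'])
plan([.56,.24,.35],Rdown([.12,.993]))"
```

```text
296.44431438077225
offset cm [-17.19  40.78  -5.84] rot [ -0.03   0.09 -17.91] rows 8.928034475433282 2.084473682122124
```

arm_command(targets=[{"rot": [0, 0, -18], "offset": [-17.2, 40.8, -5.8], "gripper": 0}, {"rot": [0, 0, -18], "offset": [-17.2, 40.8, -5.8], "gripper": 0}, {"rot": [0, 0, -18], "offset": [-17.2, 40.8, -5.8], "gripper": 0}, {"rot": [0, 0, -18], "offset": [-17.2, 40.8, -5.8], "gripper": 0}, {"rot": [0, 0, -18], "offset": [-17.2, 40.8, -5.8], "gripper": 0}, {"rot": [0, 0, -18], "offset": [-17.2, 40.8, -5.8], "gripper": 0}, {"rot": [0, 0, -18], "offset": [-17.2, 40.8, -5.8], "gripper": 0}, {"rot": [0, 0, -18], "offset": [-17.2, 40.8, -5.8], "gripper": 0}])

```text
time_s: 0.95
position: [0.5267, 0.2763, 0.3436]
tcp_rot: [[0.118, 0.993, -0.001], [0.993, -0.118, -0.0], [-0.0, -0.001, -1.0]]
force: [1.4, 0.3, 0.3]
opening: 1.0
```

arm_command(targets=[{"rot": [0, 0, 0], "offset": [-1, 3.4, -0.5], "gripper": 0}, {"rot": [0, 0, 0], "offset": [-1, 3.4, -0.5], "gripper": 0}])

```text
time_s: 1.15
position: [0.5631, 0.2611, 0.349]
tcp_rot: [[0.124, 0.992, 0.005], [0.992, -0.124, -0.0], [0.001, 0.005, -1.0]]
force: [-0.6, 0.3, 0.7]
opening: 1.001
```

```bash
python3 -c "
from h import *
d=snap('wrist','w1'); print(bot.read_state()['position'],bot.read_state()['time_s'],bot.read_state()['joint_positions'].round(1))
i=cv2.imread('pics/w1.png'); cv2.imwrite('pics/w1v.png',cv2.resize(i,(800,500)))"
```

```text
[0.56032618 0.2624448  0.34833053] 1.2 [ 14.8  26.5  79.2   0.   74.2 -68.2]
```

View pics/w1v.png

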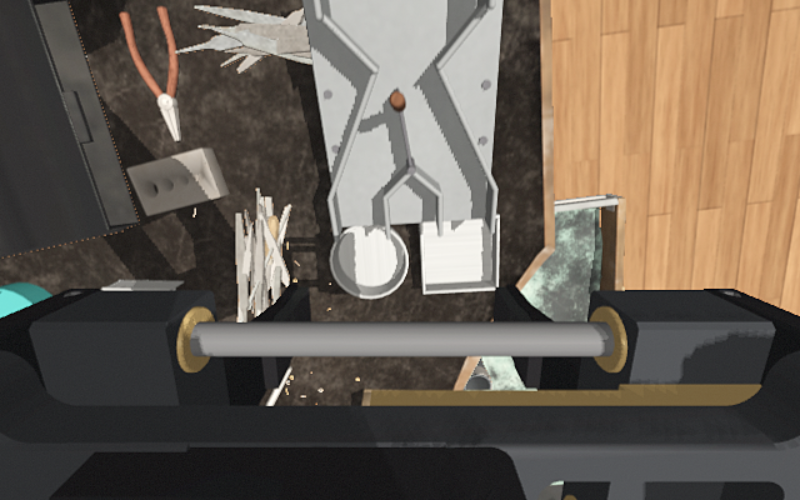

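The wrist view shows the peg at (398,100) and the hinge/divider apex at (410,163). The dish at (370,262) is at image left (chute +y), and the pan at (459,255) is at right (chute -y). The flap therefore has to go negative, moving the peg towards world +y. No turquoise vessel is involved.

Run:
```python
from h import *
from scipy.optimize import least_squares
d=load('w1')
pts=[((332,224),(-111,79,72)),((496,212),(-111,-79,72)),((376,70),(30,24,118)),((438,66),(30,-24,118)),((387,236),(-111,28,72)),((440,234),(-111,-28,72)),((411,163),(-43,0,88))]
def w(p,c):
    C=np.array(c)/1000; a=p[2]; x=np.array([np.cos(a),np.sin(a)]);y=np.array([-x[1],x[0]])
    return np.r_[p[:2]+C[0]*x+C[1]*y,C[2]]
f=lambda p:np.concatenate([proj(d,w(p,c))-np.array(u)/1.25 for u,c in pts])
r=least_squares(f,[.473,.266,3.02],loss='soft_l1'); p=r.x; print(p,f(p).reshape(-1,2).round(1).tolist())
np.save('chute.npy',p)
peg=onz(d,398/1.25,97/1.25,.154); print('pegtop',peg)
x=np.array([np.cos(p[2]),np.sin(p[2])]);y=np.array([-x[1],x[0]]); q=peg[:2]-p[:2]; print('peg in chute',q@x,q@y)
for n,c in dict(hopper=(75,0,142),peg0=(4,0,140)).items(): print(n,w(p,c))
for k in(.45,-.45): print(k, w(p,(-43+66*np.cos(k)*.966-17+0,66*np.sin(k),140)))
print('dish',onz(d,369/1.25,262/1.25,.03),'pan',onz(d,459/1.25,256/1.25,.03), w(p,(-150,53,0)),w(p,(-150,-53,0)))
s=load('side0');print(tri([(s,278.6,145.1),(d,318.4,77.6)]))
```

```text
[0.46369696 0.28076532 3.07423203] [[3.5, 7.1], [-3.8, 9.8], [0.9, 0.2], [-0.6, 0.4], [-0.6, -4.7], [0.9, -5.6], [-0.2, -1.8]]
pegtop [0.45814783 0.27266122 0.154     ]
peg in chute 0.004991060229842691 0.008459225581825713
hopper [0.38886705 0.28581354 0.142     ]
peg0 [0.45970603 0.28103456 0.14      ]
0.45 [0.46434987 0.25194829 0.14      ]
-0.45 [0.46821449 0.30923353 0.14      ]
dish [0.61694737 0.2174938  0.03      ] pan [0.62264116 0.32205847 0.03      ] [0.60978937 0.21778906 0.        ] [0.6169242  0.32354867 0.        ]
[0.45937978 0.27237135 0.1480498 ]
```

```bash
python3 -c "
from h import *
plan([.464,.273,.197],Rdown([.067,.998]))"
```

```text
offset cm [-0.13 -9.7  15.13] rot [ 0.03 -0.02 -3.17] rows 3.593943465140851 0.36882978995413934
```

arm_command(targets=[{"rot": [0, 0, -3], "offset": [-0.1, -9.7, 4], "gripper": 0.5}, {"rot": [0, 0, -3], "offset": [-0.1, -9.7, 4], "gripper": 0.5}, {"rot": [0, 0, -3], "offset": [-0.1, -9.7, 7], "gripper": 0.5}, {"rot": [0, 0, -3], "offset": [-0.1, -9.7, 10], "gripper": 0.5}, {"rot": [0, 0, -3], "offset": [-0.1, -9.7, 13], "gripper": 0.5}, {"rot": [0, 0, -3], "offset": [-0.1, -9.7, 15.1], "gripper": 0.5}, {"rot": [0, 0, -3], "offset": [-0.1, -9.7, 15.1], "gripper": 0.5}, {"rot": [0, 0, -3], "offset": [-0.1, -9.7, 15.1], "gripper": 0.5}])

```text
time_s: 2.0
position: [0.461, 0.2751, 0.1975]
tcp_rot: [[0.065, 0.998, -0.001], [0.998, -0.065, -0.0], [-0.0, -0.001, -1.0]]
force: [1.0, 0.2, -0.3]
opening: 0.504
```

```bash
python3 -c "
from h import *
snap('side','s2'); i=cv2.imread('pics/s2.png')[100:215,225:385]; cv2.imwrite('pics/s2c.png',cv2.resize(i,(800,575),interpolation=2))
print(bot.read_state()['position'])"
```

```text
[0.46175021 0.27521721 0.19831255]
```

View pics/s2c.png

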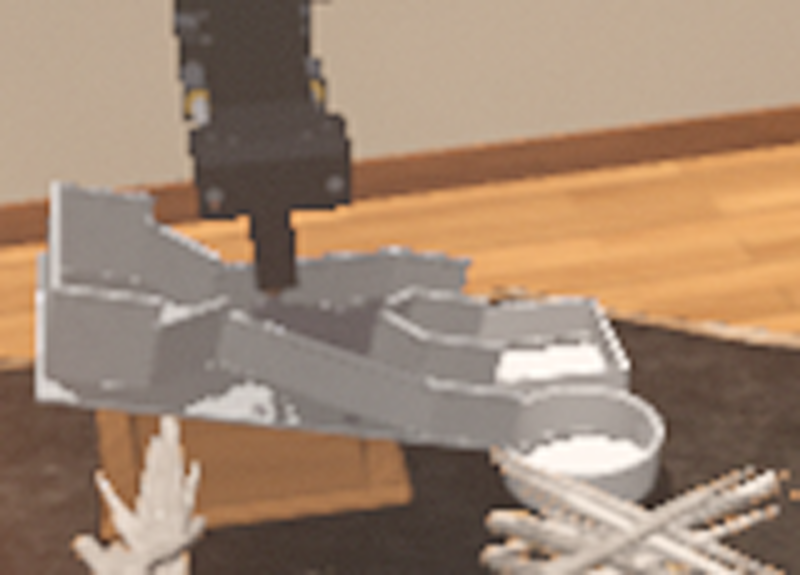

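The near finger hides the peg, at crop (275,290), so the fingers straddle it. Now push it towards +y.

arm_command(targets=[{"rot": [0, 0, 0], "offset": [1, 0, 0], "gripper": 0.5}, {"rot": [0, 0, 0], "offset": [2, 0.05, 0], "gripper": 0.5}, {"rot": [0, 0, 0], "offset": [2.7, 0.1, 0], "gripper": 0.5}, {"rot": [0, 0, 0], "offset": [3.4, 0.2, 0], "gripper": 0.5}, {"rot": [0, 0, 0], "offset": [4, 0.3, 0], "gripper": 0.5}, {"rot": [0, 0, 0], "offset": [4.4, 0.3, 0], "gripper": 0.5}, {"rot": [0, 0, 0], "offset": [4.6, 0.3, 0], "gripper": 0.5}, {"rot": [0, 0, 0], "offset": [4.6, 0.3, 0], "gripper": 0.5}])

```text
time_s: 2.85
position: [0.468, 0.3205, 0.1975]
tcp_rot: [[0.066, 0.998, 0.0], [0.998, -0.066, 0.0], [0.0, -0.0, -1.0]]
force: [0.2, -0.6, 0.0]
opening: 0.498
```

arm_command(targets=[{"rot": [0, 0, 0], "offset": [0.2, 0, 0], "gripper": 0.5}, {"rot": [0, 0, 0], "offset": [0.2, 0, 0], "gripper": 0.5}])

```text
time_s: 3.05
position: [0.4681, 0.3222, 0.1975]
tcp_rot: [[0.066, 0.998, -0.0], [0.998, -0.066, -0.0], [-0.0, -0.0, -1.0]]
force: [0.2, -0.2, 0.3]
opening: 0.498
```

arm_command(targets=[{"rot": [0, 0, 0], "offset": [0.2, 0, 0], "gripper": 0.5}, {"rot": [0, 0, 0], "offset": [0.2, 0, 0], "gripper": 0.5}])

```text
time_s: 3.25
position: [0.4681, 0.323, 0.1973]
tcp_rot: [[0.065, 0.998, -0.001], [0.998, -0.065, -0.003], [-0.003, -0.001, -1.0]]
force: [0.2, -4.7, 0.1]
opening: 0.5
```

arm_command(targets=[{"rot": [0, 0, 0], "offset": [0.2, 0, 0], "gripper": 0.5}, {"rot": [0, 0, 0], "offset": [0.2, 0, 0], "gripper": 0.5}])

```text
time_s: 3.45
position: [0.4681, 0.3236, 0.1972]
tcp_rot: [[0.064, 0.998, -0.002], [0.998, -0.064, -0.006], [-0.007, -0.001, -1.0]]
force: [1.2, -10.0, 1.7]
opening: 0.5
```

```bash
python3 -c "
from h import *
# back off, up, then to view scoop: TCP beyond it in +x
plan([.468,.307,.197],Rdown([.067,.998]))
plan([.468,.307,.35],Rdown([.067,.998]))
plan([.72,-.09,.35],Rdown([.067,.998]))"
```

```text
offset cm [-1.66  0.09  0.03] rot [-0.08  0.38  0.16] rows 0.33201409211829197 0.0485795184944818
offset cm [ -1.76   0.07 -15.27] rot [-0.08  0.38  0.16] rows 3.0740787100404057 0.0485795184944818
offset cm [-39.76  27.77 -15.06] rot [-0.08  0.38  0.16] rows 10.155763720481058 0.0485795184944818
```

Firmly at the stop (10 N). Back off, rise, and move to view the scoop.

arm_command(targets=[{"rot": [0, 0, 0], "offset": [-1.9, 0, 0], "gripper": 0.5}, {"rot": [0, 0, 0], "offset": [-1.9, 0, -5], "gripper": 0.5}, {"rot": [0, 0, 0], "offset": [-1.9, 0, -10], "gripper": 0.3}, {"rot": [0, 0, 0], "offset": [-1.9, 0, -15], "gripper": 0}, {"rot": [0, 0, 0], "offset": [-6, 2.8, -15], "gripper": 0}, {"rot": [0, 0, 0], "offset": [-10, 5.6, -15], "gripper": 0}, {"rot": [0, 0, 0], "offset": [-14, 8.5, -15], "gripper": 0}, {"rot": [0, 0, 0], "offset": [-18, 11.4, -15], "gripper": 0}])

```text
time_s: 4.25
position: [0.5709, 0.1379, 0.348]
tcp_rot: [[0.066, 0.998, 0.001], [0.998, -0.066, 0.001], [0.001, 0.001, -1.0]]
force: [0.5, 0.2, 0.6]
opening: 0.948
```

arm_command(targets=[{"rot": [0, 0, 0], "offset": [-21.8, 16.4, 0], "gripper": 0}, {"rot": [0, 0, 0], "offset": [-21.8, 16.4, 0], "gripper": 0}, {"rot": [0, 0, 0], "offset": [-21.8, 16.4, 0], "gripper": 0}, {"rot": [0, 0, 0], "offset": [-21.8, 16.4, 0], "gripper": 0}, {"rot": [0, 0, 0], "offset": [-21.8, 16.4, 0], "gripper": 0}, {"rot": [0, 0, 0], "offset": [-21.8, 16.4, 0], "gripper": 0}, {"rot": [0, 0, 0], "offset": [-21.8, 16.4, 0], "gripper": 0}, {"rot": [0, 0, 0], "offset": [-21.8, 16.4, 0], "gripper": 0}])

```text
time_s: 5.05
position: [0.7191, -0.0892, 0.3468]
tcp_rot: [[0.067, 0.998, -0.001], [0.998, -0.067, 0.002], [0.002, -0.001, -1.0]]
force: [-0.9, -0.1, 0.7]
opening: 1.0
```

```bash
python3 -c "
from h import *
snap('wrist','w3');snap('side','s3');print(bot.read_state()['position'])
i=cv2.imread('pics/w3.png')
o=np.zeros((600,800,3),np.uint8); o[:375,:600]=cv2.resize(i,(600,375)); 
o[375:,:400]=cv2.resize(cv2.imread('pics/s3.png')[125:215,225:385],(400,225),interpolation=2)
cv2.imwrite('pics/w3v.png',o)"
```

```text
[ 0.71875244 -0.08770571  0.34744053]
```

View pics/w3v.png

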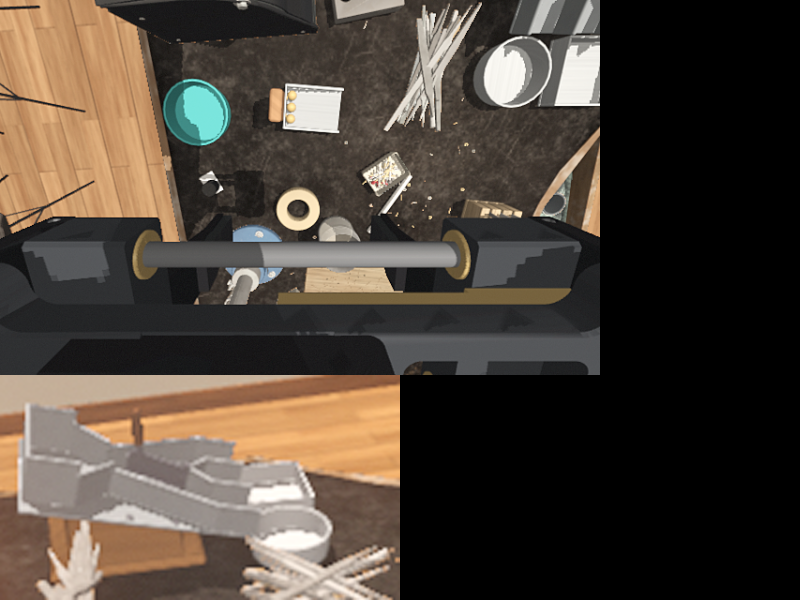

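The wrist view shows the scoop at (310,107). Its grip is at (276,106), three beads lie against the back wall at (292,107), and the nose points image right (world +y). The turquoise decoy is at (197,112). A tall rod stand (blue base) is near (253,250), so I must keep clear of it. The inset shows the flap peg swung to the far side. Next is a zoom on the scoop.

```bash
python3 -c "
from h import *
i=cv2.imread('pics/w3.png')[80:150,280:375]
cv2.imwrite('pics/w3c.png',cv2.resize(i,(760,560),interpolation=cv2.INTER_CUBIC))
s=load('side0');b=onz(s,513,255,.03);print('rod base',b)
for z in(.2,.3,.4,.5): print(z,onz(s,574,92,z))
d=load('w3'); print(onz(d,253/.9375,240/.9375,.03))
"
```

```text
rod base [ 0.89316638 -0.16054758  0.03      ]
0.2 [1.37227835 0.26302733 0.2       ]
0.3 [1.12294463 0.03816345 0.3       ]
0.4 [ 0.87361091 -0.18670044  0.4       ]
0.5 [ 0.62427719 -0.41156433  0.5       ]
[ 0.84311422 -0.17369744  0.03      ]
```

View pics/w3c.png

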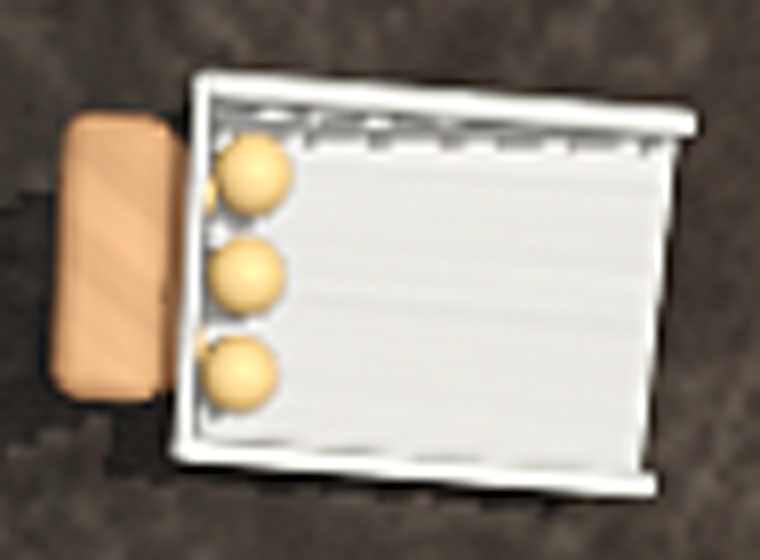

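```bash
python3 -c "
from h import *
d=load('w3'); s=load('side0')
f=lambda x,y,z: onz(d,280+x/8-.5*0,80+y/8,z)
g=f(113,256,.085); print('grip',g)
for a,b,z in [((205,80),(183,450),.045),((68,115),(55,395),.085),((170,120),(160,398),.085),((675,140),(642,480),.021)]:
    v=f(*a,z)-f(*b,z); n=np.array([v[1],-v[0]]); n=n if n[1]>0 else -n; print(n/np.linalg.norm(n),np.linalg.norm(v))
print('tri',tri([(s,397.5,244.7),(d,280+113/8,80+256/8)]))
print('lip',(f(695,120,.05)+f(655,490,.05))/2, 'box right edge', )
n=np.array([.06,.998])
G=g.copy()
for z in(.16,.068+.002-.0+.051): plan([G[0],G[1],z],Rdown(n))
"
```

```text
grip [ 0.63903769 -0.11356985  0.085     ]
[0.14319244 0.98969486] 0.05696254957461359
[0.14436946 0.98952385] 0.03864622981090588
[0.12226528 0.99249746] 0.03834907509718349
[0.13045833 0.99145379] 0.05603509383316879
tri [ 0.63947829 -0.11413929  0.0814488 ]
lip [ 0.65208095 -0.02841432  0.05      ] box right edge
offset cm [-3.12 -7.77 18.75] rot [-0.06 -0.06 -0.29] rows 4.106450799625863 0.03504666592528837
offset cm [-3.12 -7.76 22.65] rot [-0.06 -0.06 -0.29] rows 4.829025021510071 0.03504666592528837
```

```bash
python3 -c "
from h import *
s=load('side0');c=load('scene0')
print(tri([(s,361,244),(c,383,217)]),tri([(s,379,285),(c,418,238)]))
n=np.array([.137,.9906]);p=np.array([.639,-.114])
plan([*p,.2],Rdown(n)); plan([*p,.121],Rdown(n))
"
```

```text
[ 0.5398805  -0.16884988  0.15305556] [ 0.53573988 -0.26477075  0.15255618]
offset cm [-3.16 -7.77 14.75] rot [-0.06 -0.06  4.15] rows 3.39355567136165 0.4827022870157014
offset cm [-3.17 -7.76 22.65] rot [-0.06 -0.06  4.15] rows 4.830203049009524 0.4827022870157014
```

arm_command(targets=[{"rot": [0, 0, 4.1], "offset": [-3.2, -4, 4], "gripper": 0}, {"rot": [0, 0, 4.1], "offset": [-3.2, -7.8, 7], "gripper": 0}, {"rot": [0, 0, 4.1], "offset": [-3.2, -7.8, 11], "gripper": 0}, {"rot": [0, 0, 4.1], "offset": [-3.2, -7.8, 14.8], "gripper": 0}, {"rot": [0, 0, 4.1], "offset": [-3.2, -7.8, 14.8], "gripper": 0}, {"rot": [0, 0, 4.1], "offset": [-3.2, -7.8, 14.8], "gripper": 0}])

```text
time_s: 5.75
position: [0.6397, -0.1149, 0.2003]
tcp_rot: [[0.136, 0.991, 0.0], [0.991, -0.136, 0.0], [0.0, 0.0, -1.0]]
force: [0.4, 0.5, 0.0]
opening: 1.002
```

```bash
python3 -c "
from h import *
plan([.639,-.114,.121],Rdown(np.array([.137,.9906])))
d=snap('side','s4'); i=cv2.imread('pics/s4.png')[170:290,330:490]
cv2.imwrite('pics/s4c.png',cv2.resize(i,(800,600),interpolation=cv2.INTER_CUBIC))"
```

```text
offset cm [ 0.08 -0.09  7.93] rot [ 0.   -0.01  0.07] rows 1.5856291006926893 0.007806288097052886
```

View pics/s4c.png

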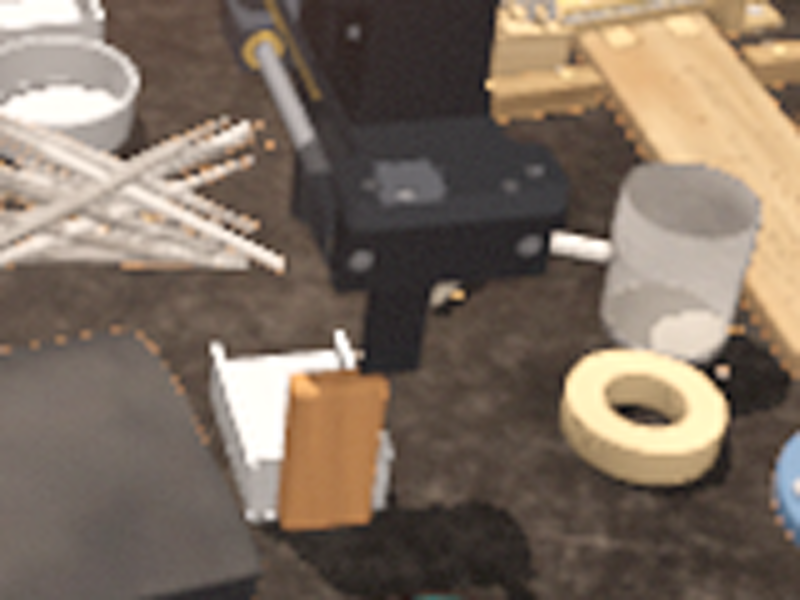

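The near finger is at (395,340) and the grip at (335,450). Check that by projection, then descend.

```bash
python3 -c "
from h import *
d=load('s4')
for p in [(.633,-.165,.131),(.639,-.114,.085)]: print((proj(d,p)-[330,170])*5)"
```

```text
[386.56119914 363.45197743]
[335.55872505 366.75086626]
```

arm_command(targets=[{"rot": [0, 0, 0], "offset": [0, 0, 2.5], "gripper": 0}, {"rot": [0, 0, 0], "offset": [0.1, -0.1, 5], "gripper": 0}, {"rot": [0, 0, 0], "offset": [0.1, -0.1, 7], "gripper": 0}, {"rot": [0, 0, 0], "offset": [0.1, -0.1, 7.9], "gripper": 0}, {"rot": [0, 0, 0], "offset": [0.1, -0.1, 7.9], "gripper": 0}])

```text
time_s: 6.3
position: [0.6395, -0.1148, 0.1214]
tcp_rot: [[0.137, 0.991, 0.001], [0.991, -0.137, -0.001], [-0.0, 0.001, -1.0]]
force: [-0.9, -0.0, 0.0]
opening: 1.001
```

arm_command(targets=[{"rot": [0, 0, 0], "offset": [0, 0, 0], "gripper": 0.5}, {"rot": [0, 0, 0], "offset": [0, 0, 0], "gripper": 0.7}, {"rot": [0, 0, 0], "offset": [0, 0, 0], "gripper": 0.78}, {"rot": [0, 0, 0], "offset": [0, 0, 0], "gripper": 0.84}, {"rot": [0, 0, 0], "offset": [0, 0, 0], "gripper": 1}, {"rot": [0, 0, 0], "offset": [0, 0, 0], "gripper": 1}, {"rot": [0, 0, 0], "offset": [0, 0, 0], "gripper": 1}, {"rot": [0, 0, 0], "offset": [0, 0, 0], "gripper": 1}])

```text
time_s: 7.1
position: [0.6386, -0.115, 0.1205]
tcp_rot: [[0.137, 0.991, -0.0], [0.991, -0.137, 0.0], [0.0, -0.0, -1.0]]
force: [0.1, -0.0, 0.8]
opening: 0.356
```

arm_command(targets=[{"rot": [0, 0, 0], "offset": [0, 0, 0], "gripper": 1}, {"rot": [0, 0, 0], "offset": [0, 0, 0], "gripper": 1}, {"rot": [0, 0, 0], "offset": [0, 0, 0], "gripper": 1}, {"rot": [0, 0, 0], "offset": [0, 0, 0], "gripper": 1}])

```text
time_s: 7.5
position: [0.6387, -0.115, 0.1205]
tcp_rot: [[0.137, 0.991, 0.0], [0.991, -0.137, -0.0], [-0.0, 0.0, -1.0]]
force: [0.6, -0.5, -0.6]
opening: 0.184
```

Grip 16 mm: as expected. Lift gently.

arm_command(targets=[{"rot": [0, 0, 0], "offset": [0, 0, -0.5], "gripper": 1}, {"rot": [0, 0, 0], "offset": [0, 0, -1.5], "gripper": 1}, {"rot": [0, 0, 0], "offset": [0, 0, -3], "gripper": 1}, {"rot": [0, 0, 0], "offset": [0, 0, -5], "gripper": 1}, {"rot": [0, 0, 0], "offset": [0, 0, -7], "gripper": 1}, {"rot": [0, 0, 0], "offset": [0, 0, -9], "gripper": 1}, {"rot": [0, 0, 0], "offset": [0, 0, -10.5], "gripper": 1}, {"rot": [0, 0, 0], "offset": [0, 0, -11.5], "gripper": 1}])

```text
time_s: 8.3
position: [0.6391, -0.1151, 0.238]
tcp_rot: [[0.137, 0.991, 0.003], [0.991, -0.137, -0.001], [-0.001, 0.003, -1.0]]
force: [-0.4, 0.1, -1.8]
opening: 0.181
```

arm_command(targets=[{"rot": [0, 0, 0], "offset": [0, 0, -1], "gripper": 1}, {"rot": [0, 0, 0], "offset": [0, 0, -2.5], "gripper": 1}, {"rot": [0, 0, 0], "offset": [0, 0, -4.5], "gripper": 1}, {"rot": [0, 0, 0], "offset": [0, 0, -6.5], "gripper": 1}, {"rot": [0, 0, 0], "offset": [0, 0, -8], "gripper": 1}, {"rot": [0, 0, 0], "offset": [0, 0, -9], "gripper": 1}, {"rot": [0, 0, 0], "offset": [0, 0, -9.5], "gripper": 1}, {"rot": [0, 0, 0], "offset": [0, 0, -9.5], "gripper": 1}])

```text
time_s: 9.1
position: [0.6387, -0.1149, 0.3308]
tcp_rot: [[0.137, 0.991, 0.0], [0.991, -0.137, -0.0], [-0.0, 0.0, -1.0]]
force: [0.5, -0.1, -1.3]
opening: 0.18
```

```bash
cat > pour.py <<'E'
from h import *
c=np.load('chute.npy'); x=np.array([np.cos(c[2]),np.sin(c[2])]);y=np.array([-x[1],x[0]])
n=-y
def tcp(th,cx,cy,z):
    L=np.r_[c[:2]+cx*x+cy*y,z]; R=Rdown(n,th); return L-R@np.array([.087,0,.0995]),R
E
python3 - <<'E'
from pour import *
s=bot.read_state();print(s['position'],s['opening'],s['joint_positions'].round(1))
p,R=tcp(0,.085,.025,.22);print(p);plan(p,R)
d=snap('wrist','w5');e=snap('side','s5')
o=np.zeros((400,800,3),np.uint8);o[:,:400]=cv2.resize(cv2.imread('pics/w5.png')[0:250,100:350],(400,400))
o[:,400:]=cv2.resize(cv2.imread('pics/s5.png')[80:280,330:530],(400,400));cv2.imwrite('pics/v5.png',o)
E
```

```text
[ 0.63865922 -0.11491878  0.3308027 ] 0.1804517986919838 [ -20.    30.    75.9    0.    74.1 -102.2]
[0.37135105 0.17474064 0.3195    ]
offset cm [ 25.02 -30.46   1.12] rot [ 0.02  0.   -4.04] rows 7.886291699596223 0.4699669098496795
```

View pics/v5.png

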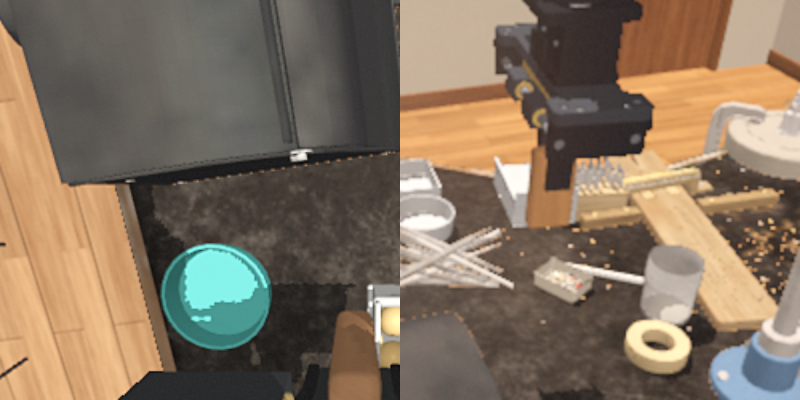

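Scoop held level with the beads at the back (wrist view right edge). Carry it to the hopper.

arm_command(targets=[{"rot": [0, 0, 0], "offset": [0.3, -0.4, 0], "gripper": 1}, {"rot": [0, 0, 0], "offset": [1, -1.2, 0], "gripper": 1}, {"rot": [0, 0, 0], "offset": [1.9, -2.3, 0], "gripper": 1}, {"rot": [0, 0, -0.5], "offset": [3.2, -3.9, 0], "gripper": 1}, {"rot": [0, 0, -1], "offset": [4.8, -5.8, 0], "gripper": 1}, {"rot": [0, 0, -1.5], "offset": [6.3, -7.7, 0], "gripper": 1}, {"rot": [0, 0, -2], "offset": [7.9, -9.7, 0], "gripper": 1}, {"rot": [0, 0, -2.5], "offset": [9.5, -11.6, 0], "gripper": 1}])

```text
time_s: 10.0
position: [0.5347, -0.0033, 0.3305]
tcp_rot: [[0.093, 0.996, -0.001], [0.996, -0.093, 0.001], [0.0, -0.001, -1.0]]
force: [0.9, -0.5, -2.2]
opening: 0.178
```

arm_command(targets=[{"rot": [0, 0, -0.5], "offset": [1.6, -1.9, 0], "gripper": 1}, {"rot": [0, 0, -1], "offset": [3.2, -3.9, 0], "gripper": 1}, {"rot": [0, 0, -1.5], "offset": [4.8, -5.8, 0], "gripper": 1}, {"rot": [0, 0, -1.5], "offset": [6.3, -7.7, 0], "gripper": 1}, {"rot": [0, 0, -1.5], "offset": [7.7, -9.4, 0], "gripper": 1}, {"rot": [0, 0, -1.5], "offset": [8.8, -10.8, 0], "gripper": 1}, {"rot": [0, 0, -1.5], "offset": [9.5, -11.7, 0], "gripper": 1}, {"rot": [0, 0, -1.5], "offset": [9.8, -12, 0], "gripper": 1}])

```text
time_s: 10.8
position: [0.4253, 0.1048, 0.3307]
tcp_rot: [[0.067, 0.998, -0.0], [0.998, -0.067, -0.0], [-0.0, -0.0, -1.0]]
force: [-0.2, 0.2, -1.7]
opening: 0.18
```

Run:
```python
from pour import *
s=bot.read_state();print(s['position'],s['opening'],s['joint_positions'].round(1))
p,R=tcp(0,.085,.025,.225);print(p);plan(p,R)
```

```text
[0.42532948 0.10476815 0.33065638] 0.1797438903549538 [ -0.8  12.6 104.8  -0.   62.6 -87. ]
[0.37135105 0.17474064 0.3245    ]
offset cm [ 6.62 -5.85  0.62] rot [-0.01  0.    0.03] rows 1.7717473409337985 0.004150201445339132
```

arm_command(targets=[{"rot": [0, 0, 0], "offset": [0.4, -0.3, 0], "gripper": 1}, {"rot": [0, 0, 0], "offset": [1.2, -1, 0], "gripper": 1}, {"rot": [0, 0, 0], "offset": [2.4, -2.1, 0], "gripper": 1}, {"rot": [0, 0, 0], "offset": [3.8, -3.3, 0.1], "gripper": 1}, {"rot": [0, 0, 0], "offset": [5, -4.4, 0.2], "gripper": 1}, {"rot": [0, 0, 0], "offset": [6, -5.3, 0.4], "gripper": 1}, {"rot": [0, 0, 0], "offset": [6.5, -5.7, 0.6], "gripper": 1}, {"rot": [0, 0, 0], "offset": [6.6, -5.9, 0.6], "gripper": 1}])

```text
time_s: 11.6
position: [0.3719, 0.1742, 0.3243]
tcp_rot: [[0.067, 0.998, -0.0], [0.998, -0.067, -0.0], [-0.0, -0.0, -1.0]]
force: [0.1, -0.5, -2.6]
opening: 0.183
```

Run:
```python
from pour import *
s=bot.read_state();print(s['position'],s['opening'],s['joint_positions'].round(1))
for th,z in [(10,.215),(20,.2),(30,.19),(40,.18),(50,.175),(60,.172),(65,.172)]:
    p,R=tcp(th,.085,.025,z);print(th,end=' ');plan(p,R)
e=snap('side','s6');
cv2.imwrite('pics/v6.png',cv2.resize(cv2.imread('pics/s6.png')[60:210,190:390],(800,600),interpolation=2))
```

```text
[0.37188567 0.17423125 0.32425916] 0.18267437641913048 [  9.4  10.8 108.6  -0.   60.6 -76.7]
10 offset cm [ 1.91 -0.06 -0.38] rot [-0.02 -9.99  0.02] rows 0.38924631082009287 1.1624491159764256
20 offset cm [ 3.98 -0.06  0.1 ] rot [ -0.02 -19.99   0.02] rows 0.7953344721174103 2.326591483560215
30 offset cm [ 6.19 -0.05  0.46] rot [-2.000e-02 -2.999e+01  2.000e-02] rows 1.24101225629345 3.4907351692349855
40 offset cm [ 8.48 -0.05  1.21] rot [-1.000e-02 -3.999e+01  2.000e-02] rows 1.7129372116639978 4.654879183994326
50 offset cm [10.78 -0.05  1.86] rot [-1.000e-02 -4.999e+01  2.000e-02] rows 2.187508735484813 5.819023330240394
60 offset cm [13.01 -0.05  2.71] rot [-1.000e-02 -5.999e+01  3.000e-02] rows 2.658957577557555 6.983167542115068
65 offset cm [14.09 -0.05  3.13] rot [-1.000e-02 -6.499e+01  3.000e-02] rows 2.8866260568916307 7.565239663160231
```

View pics/v6.png

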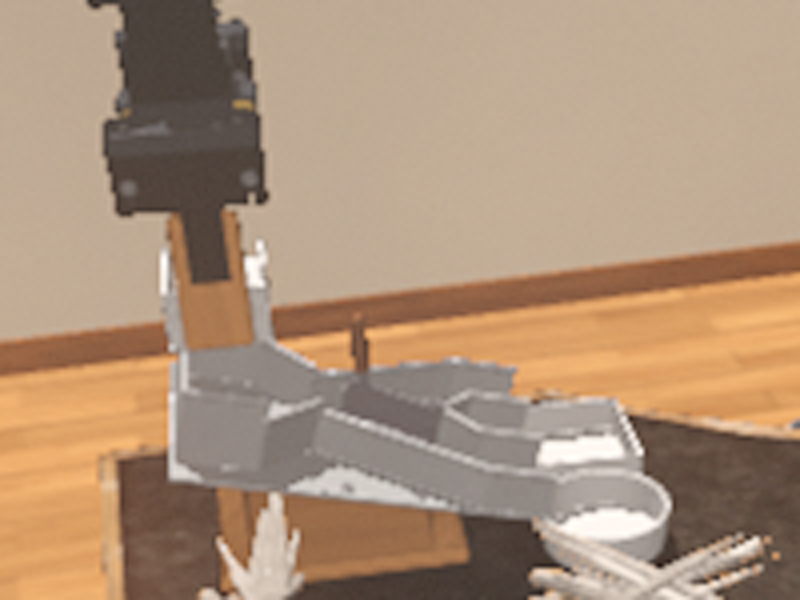

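Run:
```python
from pour import *
d=load('s6')
for n,u,v,z in [('nearback',178,388,.155),('nearfront',266,404,.141),('throat near',325,402,.12),('farback?',185,345,.155)]:
    p=onz(d,190+u/4,60+v/4,z)[:2]-c[:2]; print(n,p@x,p@y)
for q in [(.12,.06,.155),(.12,-.06,.155),(.07,.06,.141),(.07,-.06,.141),(.085,.025,.22)]:
    print(q,(proj(d,np.r_[c[:2]+q[0]*x+q[1]*y,q[2]])-[190,60])*4)
```

```text
nearback 0.11603862530191852 0.0646588533356846
nearfront 0.06363503690167996 0.07154840382575774
throat near 0.026204491946392038 0.03833091957454896
farback? 0.11177769602290563 0.005219762457238473
(0.12, 0.06, 0.155) [171.58395297 385.19350685]
(0.12, -0.06, 0.155) [172.90828919 304.21799004]
(0.07, 0.06, 0.141) [255.11517205 396.43934385]
(0.07, -0.06, 0.141) [248.81302386 315.5899593 ]
(0.085, 0.025, 0.22) [213.2030397  260.80482472]
```

The hopper seems about 5 mm downhill and nearer than the fit, so I shift accordingly and tip.

arm_command(targets=[{"rot": [0, -3, 0], "offset": [0.1, 0.2, -0.2], "gripper": 1}, {"rot": [0, -8, 0], "offset": [1, 0.5, -0.3], "gripper": 1}, {"rot": [0, -13, 0], "offset": [2, 0.5, -0.2], "gripper": 1}, {"rot": [0, -18, 0], "offset": [3.1, 0.5, 0], "gripper": 1}, {"rot": [0, -23, 0], "offset": [4.15, 0.5, 0.2], "gripper": 1}, {"rot": [0, -28, 0], "offset": [5.25, 0.5, 0.4], "gripper": 1}, {"rot": [0, -33, 0], "offset": [6.4, 0.5, 0.7], "gripper": 1}, {"rot": [0, -38, 0], "offset": [7.5, 0.5, 1], "gripper": 1}])

```text
time_s: 12.45
position: [0.3833, 0.2491, 0.3144]
tcp_rot: [[0.055, 0.998, -0.041], [0.785, -0.068, -0.616], [-0.617, 0.002, -0.787]]
force: [-0.8, 0.3, -1.2]
opening: 0.181
```

Run:
```python
from pour import *
s=bot.read_state();print(s['position'],s['opening'],s['joint_positions'].round(1))
for th,z in [(45,.178),(50,.175),(55,.173),(60,.172)]:
    p,R=tcp(th,.08,.03,z);print(th,end=' ');plan(p,R)
snap('side','s7')
```

```text
[0.38328302 0.24912558 0.31441523] 0.181448855696546 [ 33.6  27.   93.7 -29.4  85.4 -43.1]
45 offset cm [ 1.52 -0.19 -0.62] rot [ 0.03 -6.91 -0.12] rows 0.3313413437340495 0.8048302461853067
50 offset cm [ 2.69 -0.19 -0.99] rot [  0.02 -11.91  -0.12] rows 0.574604582108279 1.3868517423162423
55 offset cm [ 3.84 -0.2  -1.35] rot [  0.02 -16.91  -0.12] rows 0.8157083413669401 1.9689031403912514
60 offset cm [ 4.98 -0.2  -1.7 ] rot [ 1.000e-02 -2.191e+01 -1.200e-01] rows 1.0523796513348702 2.5509639721712665
```

Force has dropped from about 2 to 1.2 N, perhaps a bead leaving. Continue to 60° and dwell.

arm_command(targets=[{"rot": [0, -4, 0], "offset": [0.9, -0.1, -0.4], "gripper": 1}, {"rot": [0, -8, 0], "offset": [1.8, -0.2, -0.7], "gripper": 1}, {"rot": [0, -12, 0], "offset": [2.7, -0.2, -1], "gripper": 1}, {"rot": [0, -17, 0], "offset": [3.8, -0.2, -1.35], "gripper": 1}, {"rot": [0, -22, 0], "offset": [5, -0.2, -1.7], "gripper": 1}, {"rot": [0, -22, 0], "offset": [5, -0.2, -1.7], "gripper": 1}, {"rot": [0, -22, 0], "offset": [5, -0.2, -1.7], "gripper": 1}, {"rot": [0, -22, 0], "offset": [5, -0.2, -1.7], "gripper": 1}])

```text
time_s: 13.3
position: [0.384, 0.2975, 0.2978]
tcp_rot: [[0.035, 0.998, -0.059], [0.501, -0.069, -0.863], [-0.865, 0.001, -0.502]]
force: [-0.6, -0.5, -1.3]
opening: 0.185
```

arm_command(targets=[{"rot": [0, 0, 0], "offset": [0, 0, 0], "gripper": 1}, {"rot": [0, 0, 0], "offset": [0, 0, 0], "gripper": 1}, {"rot": [0, 0, 0], "offset": [0, 0, 0], "gripper": 1}, {"rot": [0, 0, 0], "offset": [0, 0, 0], "gripper": 1}, {"rot": [0, 0, 0], "offset": [0, 0, 0], "gripper": 1}, {"rot": [0, 0, 0], "offset": [0, 0, 0], "gripper": 1}, {"rot": [0, 0, 0], "offset": [0, 0, 0], "gripper": 1}, {"rot": [0, 0, 0], "offset": [0, 0, 0], "gripper": 1}])

```text
time_s: 14.1
position: [0.3836, 0.2982, 0.2971]
tcp_rot: [[0.034, 0.998, -0.059], [0.499, -0.068, -0.864], [-0.866, -0.0, -0.5]]
force: [-0.1, -0.0, -1.5]
opening: 0.18
```

Run:
```python
from pour import *
s=bot.read_state();print(s['position'],s['opening'],s['force'],s['joint_positions'].round(1))
d=snap('side','s8'); e=snap('scene','c8')
# yellow blobs in round dish / pan / hopper regions
a=load('side0')['frame'].astype(int); b=d['frame'].astype(int)
hsv=cv2.cvtColor(d['frame'],cv2.COLOR_RGB2HSV); h0=cv2.cvtColor(load('side0')['frame'],cv2.COLOR_RGB2HSV)
m=((hsv[...,0]>12)&(hsv[...,0]<32)&(hsv[...,1]>70)&(np.abs(a-b).sum(2)>50)).astype(np.uint8)
n,l,st,ce=cv2.connectedComponentsWithStats(m[140:300,200:420])
for k in range(1,n):
    if st[k,4]>3: print(ce[k]+[200,140],st[k,4])
for q in [(.617,.2175,.015),(.6226,.322,.015)]: print(proj(d,q))
```

```text
[0.38362756 0.29822411 0.29707293] 0.1795967328271331 [-0.10714658 -0.02244958 -1.51584515] [ 41.6  39.2  85.1 -38.5 103.2 -36.5]
[281.66666667 146.        ] 9
[276.76470588 148.35294118] 17
[218.52121212 184.33939394] 165
[218.91366906 223.9352518 ] 139
[276.8 227.8] 5
[400.21052632 243.97368421] 38
[392.5  240.25] 8
[383.2        246.95384615] 65
[405.75  247.375] 8
[220.46808511 257.93617021] 47
[378.95238095 253.42857143] 21
[404.08333333 252.16666667] 12
[393.5 253. ] 6
[391.8 258. ] 5
[400.33333333 265.83333333] 6
[220.77777778 268.88888889] 9
[222.85714286 272.85714286] 7
[219.22222222 276.22222222] 9
[340.32523217 188.66707219]
[332.30109518 170.41300408]
```

Run:
```python
from pour import *
for nm,a,b,pts in [('side','side0','s8',[(.617,.2175,.01),(.6226,.322,.01)]),('scene','scene0','c8',[(.617,.2175,.01),(.6226,.322,.01)])]:
    A=load(a);B=load(b);
    for q in pts:
        u,v=proj(A,q).astype(int); D=np.abs(A['frame'].astype(int)-B['frame']).sum(2)[v-14:v+15,u-20:u+21]
        ys,xs=np.where(D>40); print(nm,q,(u,v),len(ys),[(u-20+x_,v-14+y_,B['frame'][v-14+y_,u-20+x_].tolist()) for y_,x_ in list(zip(ys,xs))[:40]])
```

```text
side (0.617, 0.2175, 0.01) (np.int64(340), np.int64(190)) 0 []
side (0.6226, 0.322, 0.01) (np.int64(332), np.int64(171)) 0 []
scene (0.617, 0.2175, 0.01) (np.int64(305), np.int64(199)) 0 []
scene (0.6226, 0.322, 0.01) (np.int64(287), np.int64(186)) 0 []
```

Run:
```python
from pour import *
w=snap('wrist','w9');d=snap('side','s9'); snap('scene','c9')
o=np.zeros((600,800,3),np.uint8)
R=lambda f,y0,y1,x0,x1,W,H: cv2.resize(cv2.imread(f)[y0:y1,x0:x1],(W,H),interpolation=cv2.INTER_CUBIC)
o[:300,:400]=R('pics/s9.png',110,215,225,365,400,300)
o[:300,400:]=R('pics/c9.png',130,235,185,325,400,300)
o[300:,:480]=cv2.resize(cv2.imread('pics/w9.png'),(480,300))
o[300:,480:]=R('pics/s7.png',90,190,225,332,320,300)
cv2.imwrite('pics/v9.png',o)
```

```text
(no output)
```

View pics/v9.png

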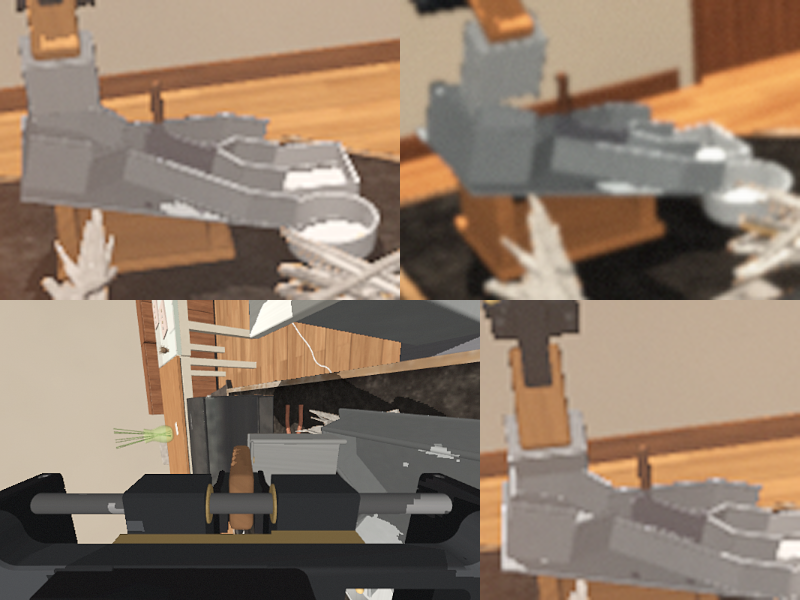

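The views show no beads in the dish from the side cameras. Its near half is hidden by its rim there, so that settles nothing. The peg at (155,95) stays across. I'll level the scoop and compare the wrist picture of its inside numerically with the loaded one.

Run:
```python
from pour import *
s=bot.read_state();p0=s['position'];print(s['force'])
for th,dz in [(60,.05),(40,.07),(20,.07),(0,.05)]:
    p,R=tcp(th,.08,.03,.172+dz);print(th,end=' ');plan(p,R)
```

```text
[ 0.39686607 -0.19331639 -1.26162733]
60 offset cm [-4.3   0.1  -2.56] rot [-0.03  0.   -0.02] rows 1.0001071642203208 0.004307915281318692
40 offset cm [-8.91  0.11  0.02] rot [-0.03 20.   -0.02] rows 1.7814272982138086 2.328562011346435
20 offset cm [-10.39   0.11   4.36] rot [-3.e-02  4.e+01 -3.e-02] rows 2.2535831334131418 4.656848693716
0 offset cm [-8.56  0.11  9.95] rot [-2.e-02  6.e+01 -3.e-02] rows 2.6259080729128295 6.985136698034558
```

arm_command(targets=[{"rot": [0, 0, 0], "offset": [-4.3, 0.1, -2.6], "gripper": 1}, {"rot": [0, 10, 0], "offset": [-6.6, 0.1, -1.3], "gripper": 1}, {"rot": [0, 18, 0], "offset": [-8.5, 0.1, -0.2], "gripper": 1}, {"rot": [0, 26, 0], "offset": [-9.4, 0.1, 1.3], "gripper": 1}, {"rot": [0, 34, 0], "offset": [-10, 0.1, 3], "gripper": 1}, {"rot": [0, 42, 0], "offset": [-10.3, 0.1, 5], "gripper": 1}, {"rot": [0, 50, 0], "offset": [-9.7, 0.1, 7.2], "gripper": 1}, {"rot": [0, 57, 0], "offset": [-8.9, 0.1, 9.1], "gripper": 1}])

```text
time_s: 15.15
position: [0.3757, 0.1741, 0.3293]
tcp_rot: [[0.068, 0.998, -0.001], [0.997, -0.068, -0.048], [-0.048, 0.002, -0.999]]
force: [-0.4, -0.0, -2.5]
opening: 0.18
```

arm_command(targets=[{"rot": [0, 3, 0], "offset": [0.8, 0, 0.2], "gripper": 1}, {"rot": [0, 3, 0], "offset": [0.8, 0, 0.2], "gripper": 1}, {"rot": [0, 3, 0], "offset": [0.8, 0, 0.2], "gripper": 1}, {"rot": [0, 3, 0], "offset": [0.8, 0, 0.2], "gripper": 1}])

```text
time_s: 15.55
position: [0.377, 0.1833, 0.3266]
tcp_rot: [[0.067, 0.998, 0.0], [0.998, -0.067, -0.001], [-0.001, 0.0, -1.0]]
force: [-0.4, 0.1, -1.5]
opening: 0.182
```

Run:
```python
from pour import *
s=bot.read_state();print(s['position'],s['force'],s['tcp_rot'][:,2].round(3))
A=load('w5')['frame'];d=snap('wrist','w10');B=d['frame'];snap('side','s10')
def beads(F,y0,y1,x0,x1):
    h=cv2.cvtColor(np.ascontiguousarray(F),cv2.COLOR_RGB2HSV)[y0:y1,x0:x1]
    m=((h[...,0]>12)&(h[...,0]<30)&(h[...,1]>60)&(h[...,2]>150)).astype(np.uint8)
    n,l,st,ce=cv2.connectedComponentsWithStats(m); return [((ce[k]+[x0,y0]).round(0).tolist(),int(st[k,4])) for k in range(1,n) if st[k,4]>8]
print('loaded',beads(A,150,250,300,450)); print('now',beads(B,150,250,300,450))
for u,v in [(344,200),(344,222),(349,202)]: print(A[v,u],B[v,u])
```

```text
[0.37695108 0.18329803 0.32661448] [-0.3513077   0.14938811 -1.53725195] [ 0.    -0.001 -1.   ]
loaded [([346.0, 200.0], 260), ([330.0, 205.0], 18), ([345.0, 221.0], 229), ([322.0, 243.0], 258)]
now [([331.0, 206.0], 15), ([338.0, 214.0], 11)]
[255 241 173] [247 245 240]
[194 163 108] [156 156 150]
[255 253 183] [147 145 141]
```

The scoop is empty. Return it to its original clear spot.

```bash
python3 -c "
from h import *
plan([.639,-.115,.3266],Rdown([.137,.9906]))"
```

```text
offset cm [-2.805e+01  2.813e+01  2.000e-02] rot [0.02 0.04 4.08] rows 7.944939601183917 0.475183192384949
```

arm_command(targets=[{"rot": [0, 0, 0], "offset": [-1, 1, 0], "gripper": 1}, {"rot": [0, 0, 0], "offset": [-3, 3, 0], "gripper": 1}, {"rot": [0, 0, 1], "offset": [-5.5, 5.5, 0], "gripper": 1}, {"rot": [0, 0, 2], "offset": [-8, 8, 0], "gripper": 1}, {"rot": [0, 0, 3], "offset": [-10.5, 10.5, 0], "gripper": 1}, {"rot": [0, 0, 4], "offset": [-13, 13, 0], "gripper": 1}, {"rot": [0, 0, 4], "offset": [-15.5, 15.5, 0], "gripper": 1}, {"rot": [0, 0, 4], "offset": [-18, 18, 0], "gripper": 1}])

```text
time_s: 16.45
position: [0.5455, -0.0108, 0.3261]
tcp_rot: [[0.137, 0.991, 0.0], [0.991, -0.137, -0.001], [-0.001, 0.0, -1.0]]
force: [-0.1, 0.2, -0.9]
opening: 0.179
```

```bash
python3 -c "
from h import *
plan([.639,-.115,.3266],Rdown([.137,.9906]))"
```

```text
offset cm [-9.04 10.69 -0.04] rot [ 0.01  0.04 -0.  ] rows 2.7992224597481576 0.004881909558325533
```

arm_command(targets=[{"rot": [0, 0, 0], "offset": [-2, 2.4, 0], "gripper": 1}, {"rot": [0, 0, 0], "offset": [-4, 4.8, 0], "gripper": 1}, {"rot": [0, 0, 0], "offset": [-6, 7.1, 0], "gripper": 1}, {"rot": [0, 0, 0], "offset": [-7.5, 9, 1], "gripper": 1}, {"rot": [0, 0, 0], "offset": [-8.7, 10.3, 3], "gripper": 1}, {"rot": [0, 0, 0], "offset": [-9, 10.7, 6], "gripper": 1}, {"rot": [0, 0, 0], "offset": [-9, 10.7, 9], "gripper": 1}, {"rot": [0, 0, 0], "offset": [-9, 10.7, 12], "gripper": 1}])

```text
time_s: 17.25
position: [0.6383, -0.114, 0.2047]
tcp_rot: [[0.137, 0.991, 0.0], [0.991, -0.137, -0.001], [-0.001, 0.0, -1.0]]
force: [-0.1, -0.7, -1.8]
opening: 0.181
```

```bash
python3 -c "
from h import *
plan([.639,-.115,.121],Rdown([.137,.9906]))"
```

```text
offset cm [-0.09  0.09  8.37] rot [ 0.01  0.05 -0.01] rows 1.6743417623257912 0.005637355002275087
```

arm_command(targets=[{"rot": [0, 0, 0], "offset": [0, 0, 2], "gripper": 1}, {"rot": [0, 0, 0], "offset": [0, 0, 4], "gripper": 1}, {"rot": [0, 0, 0], "offset": [0, 0, 5.8], "gripper": 1}, {"rot": [0, 0, 0], "offset": [0, 0, 7], "gripper": 1}, {"rot": [0, 0, 0], "offset": [0, 0, 7.7], "gripper": 1}, {"rot": [0, 0, 0], "offset": [0, 0, 8], "gripper": 1}, {"rot": [0, 0, 0], "offset": [0, 0, 8.1], "gripper": 1}, {"rot": [0, 0, 0], "offset": [0, 0, 8.1], "gripper": 1}])

```text
time_s: 18.05
position: [0.6382, -0.1129, 0.126]
tcp_rot: [[0.137, 0.991, 0.001], [0.991, -0.137, -0.001], [-0.0, 0.001, -1.0]]
force: [-1.1, 0.8, -1.7]
opening: 0.179
```

arm_command(targets=[{"rot": [0, 0, 0], "offset": [0, 0, 0.2], "gripper": 1}, {"rot": [0, 0, 0], "offset": [0, 0, 0.2], "gripper": 1}])

```text
time_s: 18.25
position: [0.6379, -0.1127, 0.1238]
tcp_rot: [[0.137, 0.991, 0.001], [0.991, -0.137, -0.0], [-0.0, 0.001, -1.0]]
force: [-0.4, 0.4, -0.7]
opening: 0.184
```

arm_command(targets=[{"rot": [0, 0, 0], "offset": [0, 0, 0.1], "gripper": 1}, {"rot": [0, 0, 0], "offset": [0, 0, 0.2], "gripper": 1}, {"rot": [0, 0, 0], "offset": [0, 0, 0.2], "gripper": 1}])

```text
time_s: 18.55
position: [0.6377, -0.1127, 0.1212]
tcp_rot: [[0.137, 0.991, -0.0], [0.991, -0.137, 0.0], [0.0, -0.0, -1.0]]
force: [-0.2, -0.5, -1.4]
opening: 0.181
```

arm_command(targets=[{"rot": [0, 0, 0], "offset": [0, 0, 0.1], "gripper": 1}, {"rot": [0, 0, 0], "offset": [0, 0, 0.1], "gripper": 1}])

```text
time_s: 18.75
position: [0.6379, -0.1128, 0.1205]
tcp_rot: [[0.137, 0.991, 0.0], [0.991, -0.137, -0.0], [-0.0, 0.0, -1.0]]
force: [-0.6, -0.5, -1.1]
opening: 0.184
```

arm_command(targets=[{"rot": [0, 0, 0], "offset": [0, 0, 0.1], "gripper": 1}, {"rot": [0, 0, 0], "offset": [0, 0, 0.1], "gripper": 1}])

```text
time_s: 18.95
position: [0.6379, -0.1128, 0.1204]
tcp_rot: [[0.137, 0.991, 0.0], [0.991, -0.137, -0.0], [-0.0, 0.0, -1.0]]
force: [-2.3, -0.3, 5.4]
opening: 0.181
```

arm_command(targets=[{"rot": [0, 0, 0], "offset": [0, 0, 0.1], "gripper": 1}, {"rot": [0, 0, 0], "offset": [0, 0, 0.1], "gripper": 1}])

```text
time_s: 19.15
position: [0.6379, -0.1128, 0.1204]
tcp_rot: [[0.137, 0.991, 0.001], [0.991, -0.137, -0.0], [-0.0, 0.001, -1.0]]
force: [-3.6, 0.6, 10.4]
opening: 0.176
```

On the bench. Relieve the 1 mm press, open, and rise.

arm_command(targets=[{"rot": [0, 0, 0], "offset": [0, 0, -0.15], "gripper": 1}, {"rot": [0, 0, 0], "offset": [0, 0, -0.15], "gripper": 0.78}, {"rot": [0, 0, 0], "offset": [0, 0, -0.15], "gripper": 0.7}, {"rot": [0, 0, 0], "offset": [0, 0, -0.15], "gripper": 0.5}, {"rot": [0, 0, 0], "offset": [0, 0, -0.15], "gripper": 0.2}, {"rot": [0, 0, 0], "offset": [0, 0, -0.15], "gripper": 0}, {"rot": [0, 0, 0], "offset": [0, 0, -0.15], "gripper": 0}, {"rot": [0, 0, 0], "offset": [0, 0, -0.15], "gripper": 0}])

```text
time_s: 19.95
position: [0.6378, -0.1127, 0.1197]
tcp_rot: [[0.137, 0.991, -0.0], [0.991, -0.137, 0.0], [0.0, -0.0, -1.0]]
force: [-0.2, -0.6, -0.9]
opening: 0.664
```

arm_command(targets=[{"rot": [0, 0, 0], "offset": [0, 0, -1], "gripper": 0}, {"rot": [0, 0, 0], "offset": [0, 0, -4], "gripper": 0}, {"rot": [0, 0, 0], "offset": [0, 0, -8], "gripper": 0}, {"rot": [0, 0, 0], "offset": [0, 0, -12], "gripper": 0}, {"rot": [0, 0, 0], "offset": [0, 0, -16], "gripper": 0}, {"rot": [0, 0, 0], "offset": [0, 0, -20], "gripper": 0}, {"rot": [0, 0, 0], "offset": [0, 0, -23], "gripper": 0}, {"rot": [0, 0, 0], "offset": [0, 0, -23], "gripper": 0}])

```text
time_s: 20.75
position: [0.6398, -0.1133, 0.3568]
tcp_rot: [[0.137, 0.99, 0.012], [0.991, -0.137, -0.004], [-0.003, 0.012, -1.0]]
force: [-0.7, 0.4, 0.5]
opening: 0.999
```

```bash
python3 -c "
from h import *
print(bot.read_state()['opening'])
plan([.69,.25,.37],Rdown([.067,.998]))
d=snap('side','s11')
for n in ['side0','s11']:
    F=load(n)['frame']; h=cv2.cvtColor(F,cv2.COLOR_RGB2HSV)[225:290,360:420]
    m=((h[...,0]>5)&(h[...,0]<20)&(h[...,1]>110)&(h[...,2]>90)); ys,xs=np.where(m); print(n,xs.mean()+360,ys.mean()+225,len(xs),xs.min(),xs.max(),ys.min(),ys.max())
"
```

```text
0.9986034968748803
offset cm [36.67  0.   -1.42] rot [ 0.7   0.17 -4.05] rows 7.33990846262421 0.478464369634984
side0 395.8511705685619 258.94983277591973 598 5 47 17 50
s11 395.1442953020134 258.13422818791946 596 5 46 17 50
```

The scoop stands where it was. Now look down into the dish.

arm_command(targets=[{"rot": [0, 0, -4], "offset": [36.7, 0, -1.4], "gripper": 0}, {"rot": [0, 0, -4], "offset": [36.7, 0, -1.4], "gripper": 0}, {"rot": [0, 0, -4], "offset": [36.7, 0, -1.4], "gripper": 0}, {"rot": [0, 0, -4], "offset": [36.7, 0, -1.4], "gripper": 0}, {"rot": [0, 0, -4], "offset": [36.7, 0, -1.4], "gripper": 0}, {"rot": [0, 0, -4], "offset": [36.7, 0, -1.4], "gripper": 0}, {"rot": [0, 0, -4], "offset": [36.7, 0, -1.4], "gripper": 0}, {"rot": [0, 0, -4], "offset": [36.7, 0, -1.4], "gripper": 0}])

```text
time_s: 21.6
position: [0.687, 0.256, 0.3619]
tcp_rot: [[0.063, 0.998, -0.003], [0.998, -0.063, 0.002], [0.001, -0.003, -1.0]]
force: [-0.2, -0.8, 0.5]
opening: 1.0
```

Run:
```python
from pour import *
print(bot.read_state()['position'])
d=snap('wrist','w12');F=d['frame']
h=cv2.cvtColor(F,cv2.COLOR_RGB2HSV)
m=((h[...,0]>12)&(h[...,0]<32)&(h[...,1]>60)&(h[...,2]>120)).astype(np.uint8)
W=lambda q:proj(d,np.r_[c[:2]+q[0]*x+q[1]*y,q[2]]).round(0)
print('dish',proj(d,(.617,.2175,.01)).round(),'pan',proj(d,(.6226,.322,.01)).round(),'hopper',W((.075,0,.1)),'lips',W((-.111,.053,.043)),W((-.111,-.053,.043)))
n,l,st,ce=cv2.connectedComponentsWithStats(m)
for k in range(1,n):
    if 25<st[k,4]<600: print(ce[k].round(1),st[k],F[int(ce[k][1]),int(ce[k][0])],onz(d,*ce[k],.01).round(3))
```

```text
[0.68703553 0.25604471 0.36191265]
dish [291. 121.] pan [363. 121.] hopper [ 331. -129.] lips [287.  85.] [369.  85.]
[210.5  80.8] [206  70  10  27 166] [235 209 167] [0.555 0.11  0.01 ]
[202.5 101.6] [201  95   4  14  27] [199 172 133] [0.582 0.095 0.01 ]
[270.2 127. ] [264 118  13  19 143] [211 177 116] [0.623 0.187 0.01 ]
[278.3 140.7] [274 137   9   9  66] [255 240 173] [0.643 0.197 0.01 ]
[190.6 215.3] [185 207  14  21  80] [172 151 111] [0.75  0.047 0.01 ]
[295.1 250.5] [275 242  42  16 471] [146 125  99] [0.82  0.207 0.01 ]
[146.4 273.8] [142 246  14  52 238] [114  95  62] [ 0.847 -0.044  0.01 ]
[496.1 273.7] [487 247  15  51 253] [119  98  62] [0.884 0.538 0.01 ]
[551.8 311.2] [496 308 113  16 331] [120  99  63] [0.963 0.641 0.01 ]
[441.4 393.2] [430 385  21  15 223] [214 166 118] [1.131 0.458 0.01 ]
```

Run:
```python
from pour import *
A=load('s3')['frame'].astype(int);B=load('s11')['frame']
D=np.abs(A-B).sum(2); print('chute/dish/pan px changed',(D[135:205,230:360]>60).sum())
d=load('w12');h=cv2.cvtColor(d['frame'],cv2.COLOR_RGB2HSV)
m=((h[...,0]>12)&(h[...,0]<32)&(h[...,1]>60)&(h[...,2]>120))[115:150,258:290]
print('\n'.join(''.join('#' if v else '.' for v in r) for r in m))
```

```text
chute/dish/pan px changed 0
................................
................................
................................
.........####...................
.......#######..................
.......########.................
......##########................
......##########................
......##########................
.......#########................
.......########.................
.........#####..................
..........###...................
............#####...............
...........#######..............
..........#########.............
..........#########.............
..........#########.............
..........#########.............
..........#########.............
...........#######..............
............#####...............
..................######........
.................########.......
.................########.......
................#########.......
................#########.......
................#########.......
.................########.......
..................######........
...................###..........
................................
................................
................................
................................
```

Three beads are in the dish, and the chute, flap, dish and pan are unchanged.

```bash
python3 -c "
from rig import ticket; print(ticket.hand_in())"
```

```text
the job is handed in; nothing more can be done
None
```

The job is done and handed in at about 22 s of the 64 s allowed; no verdict was reported.

- **Flap:** I pushed it by the peg to its negative stop, where the force rose to 10 N with no further travel. That shuts the outlet above the square pan.
- **Beads:** I carried the scoop level by its grip and tipped it 60° over the hopper. The last overhead picture shows three separate beads inside the round dish.
- **Scoop:** After tipping, the wrist camera showed no beads left in it. I set it upright at its original spot and let go. Its grip is within about 1 px of where it started.
- **Dish, pan and flap:** The side view of the chute, dish and pan shows no pixel changes between just after the flap was set and after the scoop was set down.

**Checks that disagreed:**
- The fixed cameras showed no beads in the dish, because they lie in the half hidden by its near rim. The overhead wrist picture settled it.
- My chute fit was about 5 mm off at the hopper, judging by the side view. I shifted the tipping position to allow for it.
- I had used up the 12 pictures by then, so the last checks of the dish, the scoop and the chute were done on pixel data, not by eye.

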